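Load a sample vial into the counter through its light-trap flap

ROBOT

A 6-joint arm with a two-finger parallel gripper is mounted at the origin on a cart in front of the work surface, level with it; the furniture and walls round the work are solid. World frame = base frame: x ahead of the robot, y to its left, z up, the work surface at z = 0. Lengths are in m, angles in rad, forces in N, time in s.
With the tool pointing down it reaches from about 0.35 to 0.975 m from the base axis. Payload 4.9 kg.
Tool frame: the origin (TCP) lies midway between the tips of the shut fingers; the grasp point (between the pads) lies 19 mm behind it; z points along the fingers, y is the line along which they close (so a half turn about z gives the same grasp; the last joint's range is limited). The gripper opens to 85 mm and grips with 20 to 120 N. Pads are 22 mm wide; open, the fingers measure 114 mm over their backs; the gripper's body (76 mm by 85 mm) begins 54 mm behind the grasp point. The pads swing forward as they close: fully open they stand 13 mm farther back than shut.
Start: joints at [1.16, 0.053, 1.613, -0, 1.476, -0.119], TCP at [0.18, 0.599, 0.208] pointing down, gripper open.
Joint ranges: [-3.01, 3.01], [-1.01, 2.22], [0.06, 2.58], [-1.02, 4.17], [0.09, 2.62], [-3.14, 3.14]. Speed limits (rad/s): [2.57, 2.57, 3.14, 3.14, 3.14, 3.14].

INTERFACE

Orientations are given as a rotation vector (axis times angle).
In Python, from station import ctrl gives the robot as it stands. The module is installed in compiled form; this text tells all that it offers.
- The arm moves only by the shell command python3 -m handwheel 'ROWS' [OPENING] [FORCE]. ROWS is JSON, a list of rows, each a list of 2 entries, a list of its own where there are three numbers: the shift along the tool's x, y, z in cm, then the turn, a rotation vector about the tool's x, y, z in rad. In form: [[[tx, ty, tz], [ax, ay, az]], ...]. A call has 1 to 5 rows; each row is the pose to reach, as a shift and turn from the pose commanded when the call began, along the tool's axes at that moment; what a row does not reach only later rows make up. A row lasts 1/8 s, in which the tool goes at most 62.5 mm and 10.7 degrees, less where a joint would pass 70% of its speed; a pose out of reach is approached as far as the arm can. A call with a gripper value outside its range is refused whole. OPENING is the gripper's target within -1 to 1 (shut at 1, half-way at 0, fully open at -1), set as the call begins (- or left out, the last holds). The fingers move at their own pace and stop on an object; FORCE is the grip in N (left out, the last holds). Time passes only in rows, so rows that repeat a pose let the fingers close. It gives the time, the measured TCP pose, the force, the opening and the grip force at its end, in the units of the state.
- ctrl.get_obs(): the state, without advancing time (a new reading comes with each control period).
- ctrl.get_image(name): name is "side" or "top" or "wrist"; returns the picture (420x560x3 uint8, blue, green, red); there is no depth.
- ctrl.calibration(name): a dict with "fx", "fy", "cx", "cy" (pixels), "k1" (the pictures are not rectified: a ray, as slopes to the right and down, at radius r is drawn at 1 + k1 r^2 times it, then the intrinsics apply), "R" (3x3) and "t" (3): a world point X has camera coordinates R X + t. Camera axes: x right, y down, z forward; pixel columns grow to the right and rows downward; lengths in m; the calibration is good to about 2 mm. A picture is of the moment at which its call begins: read the wrist's pose just before it. calibration takes no time and is no camera call; for the wrist camera it gives the pose at the moment of the call.
- ctrl.finish_job(): hands the job in; it is judged then, once.
Trained networks look in the newest picture that a camera, given by its name, has taken for a name from the list of things; names that differ only in an ending like _2 or _b are one class to them, and where a whole thing is asked for, a point or a joint stands for the part that bears it (a point fixed in the world has none). Each returns a list of dicts, best first, with "score" (0 to 1); they miss things now and then, are a little off and sometimes report something else, mostly with a low value. They report only what shows in the picture. A call takes as long as a camera call. They do not tell look-alikes from the thing itself.
- ctrl.look_for(camera, query): "position" ([column, row] in pixels, amid what is visible of it).
- ctrl.landmark_of(camera, query): "position" ([column, row] in pixels: a listed point, or the origin of a listed thing).
The state is a dict: "t": time; "q": joint angles; "dq": joint speeds; "effort": joint torques, N m; "tool_pos": TCP position; "tool_rot": TCP orientation; "contact_force": force on the tool from outside, world axes, zero at the start; "wrist_torque": the same for the moment, N m; "opening": finger opening in m; "grip_force": force on a finger pad.
Only numpy, scipy, OpenCV 4.12 (cv2) and the standard library are available. Lean on these libraries where they do the work, as an engineer would, in place of code of your own. Each camera call takes 0.05 s, during which the arm holds its last target. There are 200 camera calls.

TASK

Load the vial with the pink sample from the steel tray into the vial counter: push it upright down through the sprung two-leaf flap in the counter's top, and press it home onto the sprung seat at the bottom of the well, firmly enough to feel the seat give but gently, it is glass. Then withdraw so that the flap springs shut above the vial, and leave the other two vials and the timer where they are.

Things in the scene. Friction and masses are not known exactly. Their poses are not given: they have to be found in the camera images.
- vial_pink_mid (a point): The sample: glass vial with pink content and black cap, upright in the tray, about 30 g. This point is its centre, half-way up, 30 mm above its foot; z is its own upward axis. Body 27 mm across up to about 43 mm high, then a shoulder; cap 21 mm across, its flat top 60 mm above the foot.
- vial_yellow_mid (a point): Bystander: same vial with yellowish content, same size; this point is its centre, 30 mm above its foot.
- vial_blue_mid (a point): Bystander: same vial with pale blue content, same size; this point is its centre, 30 mm above its foot.
- tray: Fixed shallow steel tray, 78 mm (its x) by 172 mm (its y), rim 10 mm high, floor 3 mm thick; origin under its middle, on the bench. The three vials stand in a row along its y, about 55 mm apart, in any order.
- timer: Bystander: small white digital timer lying on the bench, 60x66x18 mm; origin under its middle.
- counter: Vial counter: fixed light-grey instrument, 220 mm (its x) by 172 mm (its y), sloped console with display towards the robot (its -x), flat deck 116 mm above the bench over the rear 150 mm. Origin under the middle of its base on the bench. Over 20 N between vial and counter breaks the vial.
- well_mouth (a point): Centre of the opening in the counter's deck, at deck height; axes as the counter's (x to its back, z up). Opening 40 mm along x, 44 mm along y, in a dark bezel 1.5 mm proud of the deck; a black two-leaf flap 3 mm down closes it. The vial goes straight down: leaf swing to 23 mm deep, slippery funnel to 33 mm, then a 30 mm round bore to 62 mm. Shut fingers fit in to press on the cap.
- leaf_front (a joint): Angle of the front flap leaf (hinged at the edge of the opening towards the counter's -x, 20 mm from the centre): 0 shut, level; grows to 1.5 as it swings down. Sprung shut: about 5 N pushes a vial's foot in between the leaves; then they lie against it at about 1.2 with 1 N of drag, so a vial let go there may sink slowly. They close by themselves once clear.
- leaf_back (a joint): Same for the rear leaf, hinged at the opposite edge.
- well_springs (a point): Point on the well's axis 62 mm below the deck, inside (not visible), axes as the counter's. Below it four centring springs grip the vial's sides when its foot is about 68 mm deep, with 2 to 4 N of drag from there on. They hold the vial against gravity, so it does not drop onto the seat by itself and must be pressed down.
- well_bottom (a point): Point on the well's axis 98 mm below the deck (inside). Sprung rubber seat on an adjustable stop, left by the last user at an unknown, unseen height: the vial's foot first meets it somewhere 0 to 12 mm above this point (cap then 26 to 38 mm below the deck). It gives 1 mm per 10 N, solid after 1.5 mm. Home: 6 N or more on the seat itself (drag not counted); over 15 N harms it.
There are look-alikes about, which are no part of the job. Leave any orange or red look-alike of the part that bears vial_pink_mid alone.

How it is judged:
By the outcome, as a careful person would: the job done as asked, in the order asked, and still so for the second after the job is handed in, with the robot touching nothing.
It also fails if it takes over 64 s, if anything falls off the work surface, if the arm or the gripper's body presses on something with over 40 N, if the wrist force passes 120 N, or if a joint passes its speed limit or range.

## Working session

There is one attempt and no reset: what is moved stays moved. The work goes in short steps, Python scripts to look and compute and a shell command to move; the robot and the scene stay as the last step left them, time stands still between calls to the robot, and variables do not carry over. Pictures are saved under pics/ and viewed, at most 10 in all, crops included, and the job is handed in when it is done.

```bash
mkdir -p pics; cat > h.py <<'E'
import numpy as np, cv2
from scipy.spatial.transform import Rotation as Ro
from station import ctrl
def ray(c,px):
    K=np.array([[c['fx'],0,c['cx']],[0,c['fy'],c['cy']],[0,0,1.]])
    p=cv2.undistortPoints(np.array([[px]],float),K,np.array([c['k1'],0,0,0.]))[0,0]
    R=np.array(c['R']);t=np.array(c['t']).ravel()
    d=R.T@np.array([p[0],p[1],1]);return -R.T@t,d/np.linalg.norm(d)
def onz(c,px,z):
    o,d=ray(c,px);return o+d*(z-o[2])/d[2]
def tri(obs):
    A=0;b=0
    for c,px in obs:
        o,d=ray(c,px);P=np.eye(3)-np.outer(d,d);A=A+P;b=b+P@o
    return np.linalg.solve(A,b)
def totool(goal):
    o=ctrl.get_obs();return Ro.from_rotvec(o['tool_rot']).as_matrix().T@(np.array(goal)-o['tool_pos'])*100
E
python3 - <<'E'
from h import *
np.set_printoptions(precision=4,suppress=True)
o=ctrl.get_obs();print(o['t'],o['tool_pos'],o['tool_rot'],Ro.from_rotvec(o['tool_rot']).as_matrix())
for cam in('side','top'):
    im=ctrl.get_image(cam);cv2.imwrite(f'pics/{cam}0.png',im);c=ctrl.calibration(cam)
    print(cam,-np.array(c['R']).T@np.array(c['t']).ravel())
    for q,z in(('vial_pink_mid',.033),('vial_yellow_mid',.033),('vial_blue_mid',.033),('tray',0),('timer',0),('counter',0),('well_mouth',.116)):
        for d in ctrl.landmark_of(cam,q)[:4]:print(q,round(d['score'],2),np.array(d['position']),onz(c,d['position'],z))
E
```

```text
0.0 [0.1795 0.598  0.2068] [-0.4566 -3.1077  0.0031] [[-0.9577  0.2877 -0.0008]
 [ 0.2877  0.9577 -0.0019]
 [ 0.0002 -0.002  -1.    ]]
side [ 0.2254 -0.6727  0.6192]
vial_pink_mid 0.92 [309.3 281.2] [ 0.5308 -0.2047  0.033 ]
vial_pink_mid 0.78 [324.4 240.1] [ 0.6163 -0.1243  0.033 ]
vial_pink_mid 0.71 [273.7 320.5] [ 0.4335 -0.2506  0.033 ]
vial_yellow_mid 0.58 [285.3 243.6] [ 0.543  -0.0943  0.033 ]
vial_blue_mid 0.95 [290.2 262.4] [ 0.525  -0.1455  0.033 ]
tray 0.57 [291.9 276.5] [ 0.5254 -0.1512  0.    ]
counter 0.95 [273.7 194.2] [0.6246 0.1096 0.    ]
top [ 0.4401 -0.0603  0.9354]
vial_pink_mid 0.73 [345.  220.8] [ 0.5335 -0.2015  0.033 ]
vial_pink_mid 0.69 [368.8 270.8] [ 0.4331 -0.2481  0.033 ]
vial_pink_mid 0.51 [303.5 181.6] [ 0.6134 -0.1182  0.033 ]
vial_yellow_mid 0.48 [288.9 221.4] [ 0.5321 -0.0884  0.033 ]
vial_blue_mid 0.56 [319.1 221.4] [ 0.5322 -0.1491  0.033 ]
tray 0.91 [316.7 220.4] [ 0.5376 -0.1474  0.    ]
timer 0.97 [213.  287.3] [0.3987 0.0667 0.    ]
counter 0.9 [194.  180.4] [ 0.622   0.1112 -0.    ]
counter 0.28 [191.9 164.4] [0.6567 0.1167 0.    ]
well_mouth 0.73 [186.3 158. ] [0.6421 0.1057 0.116 ]
well_mouth 0.32 [317.9 222.8] [ 0.5211 -0.1388  0.116 ]
```

View pics/side0.png

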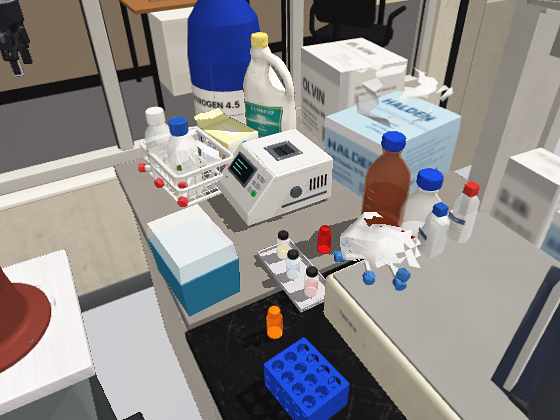

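View pics/top0.png

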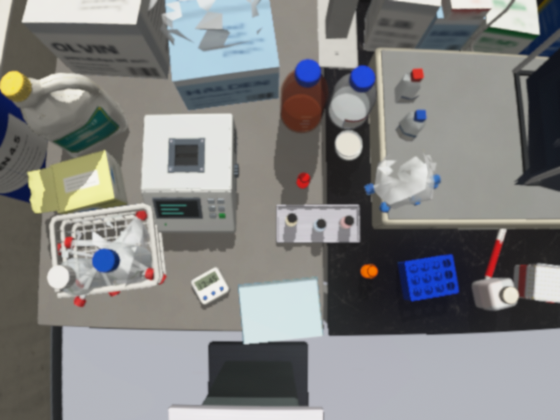

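The pink vial stands at the tray's near end: side (311,282), top (347,222). Blue is in the middle and yellow at the far end. The red (324,240) and orange (274,322) vials are look-alikes. The well bezel is at side (284,151) and top (187,155). I'll rise first, then traverse.

```bash
python3 -m handwheel '[[[0,0,-6],[0,0,0]],[[0,0,-12],[0,0,0]],[[-3.9,-4.6,-12],[0,0,0]],[[-7.8,-9.2,-12],[0,0,0]],[[-11.7,-13.8,-12],[0,0,0]]]' -1
python3 -m handwheel '[[[-4,-4.6,0],[0,0,0.15]],[[-8,-9.2,0],[0,0,0.3]],[[-12,-13.8,0],[0,0,0.45]],[[-16,-18.4,0],[0,0,0.6]],[[-20,-23,0],[0,0,0.75]]]'
python3 -m handwheel '[[[0,0,0],[0,0,0.15]],[[0,0,0],[0,0,0.3]],[[0,0,0],[0,0,0.45]],[[0,0,0],[0,0,0.53]],[[0,0,0],[0,0,0.53]]]'
python3 - <<'E'
from h import *
np.set_printoptions(precision=4,suppress=True)
o=ctrl.get_obs();print(o['t'],o['tool_pos'],Ro.from_rotvec(o['tool_rot']).as_matrix(),o['contact_force'])
s=ctrl.calibration('side');t=ctrl.calibration('top')
for n,a,b in(('pink',(309.3,281.2),(345,220.8)),('well',(284,151),(186.5,155)),('bench corner',(326,292),(376,228)),('bud1',(338,256),(370,188)),('bud2',(369,278),(384,206)),('box',(150,237),(239,290))):print(n,tri([(s,a),(t,b)]))
im=ctrl.get_image('wrist');c=ctrl.calibration('wrist');cv2.imwrite('pics/w1.png',im)
print('cam',-np.array(c['R']).T@np.array(c['t']).ravel(),c['R'])
for q,z in(('well_mouth',.116),('counter',0),('vial_pink_mid',.033)):
    for d in ctrl.landmark_of('wrist',q)[:3]:print(q,round(d['score'],2),d['position'],onz(c,d['position'],z))
E
```

```text
t: 1.42
tool_pos: [0.2526, 0.4312, 0.3283]
tool_rot: [0.455, 3.108, 0.001]
contact_force: [1.2, 0.5, 0.3]
opening: 0.0855
grip_force: 0.0
t: 2.05
tool_pos: [0.3779, 0.1531, 0.3283]
tool_rot: [1.569, 2.72, 0.002]
contact_force: [0.4, 0.6, -0.1]
opening: 0.0853
grip_force: 0.0
t: 2.68
tool_pos: [0.3775, 0.1549, 0.3281]
tool_rot: [2.221, 2.221, 0.0]
contact_force: [-0.8, -0.1, -0.8]
opening: 0.0855
grip_force: 0.0
2.675 [0.3775 0.1549 0.3281] [[ 0.0001  1.      0.0003]
 [ 1.     -0.0001  0.0001]
 [ 0.0001  0.0003 -1.    ]] [-0.8454 -0.1452 -0.8436]
pink [ 0.5333 -0.2019  0.0292]
well [0.6501 0.1051 0.1146]
bench corner [ 0.5216 -0.2606  0.0615]
bud1 [ 0.5794 -0.2351  0.1004]
bud2 [ 0.5748 -0.281   0.0823]
box [0.3527 0.016  0.0601]
cam [0.3781 0.2272 0.4944] [[ 1.      0.     -0.0002]
 [ 0.0001 -0.9589  0.2836]
 [-0.0002 -0.2836 -0.9589]]
well_mouth 0.58 [524.6, 218.8] [0.6548 0.1095 0.116 ]
counter 0.63 [452.6, 195.6] [0.6219 0.1082 0.    ]
vial_pink_mid 0.7 [382.6, 391.8] [ 0.5402 -0.2059  0.033 ]
vial_pink_mid 0.7 [454.2, 194.8] [0.6077 0.1172 0.033 ]
```

View pics/w1.png

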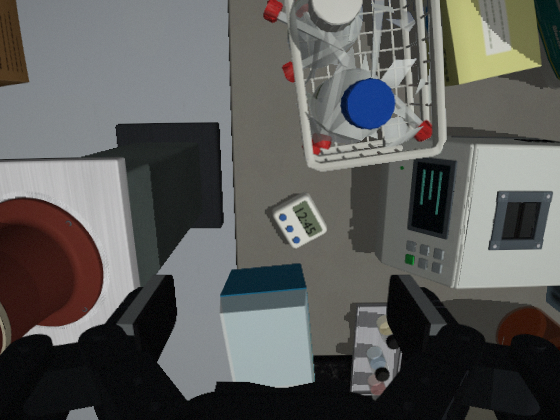

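The wrist view shows the well bezel at (522,220), slightly rotated, the counter to the right, and the tray at the bottom with pink at about (377,385). I'll move over the well for a precise look.

```bash
python3 -m handwheel '[[[-0.5,5.4,0],[0,0,0]],[[-1,10.8,0],[0,0,0]],[[-1.5,16.2,0],[0,0,0]],[[-2,21.6,0],[0,0,0]],[[-2,27,0],[0,0,0]]]'
python3 -m handwheel '[[[0,0,0],[0,0,0]],[[0,0,0],[0,0,0]]]'
python3 - <<'E'
from h import *
np.set_printoptions(precision=4,suppress=True)
im=ctrl.get_image('wrist');c=ctrl.calibration('wrist');cv2.imwrite('pics/w2.png',im)
print(ctrl.get_obs()['tool_pos'])
for q,z in(('well_mouth',.116),('counter',0),('leaf_front',.113),('leaf_back',.113)):
    for d in ctrl.landmark_of('wrist',q)[:3]:print(q,round(d['score'],2),d['position'],onz(c,d['position'],z))
E
```

```text
t: 3.5
tool_pos: [0.6494, 0.1343, 0.3277]
tool_rot: [-2.222, -2.22, 0.0]
contact_force: [0.2, -0.1, 1.1]
opening: 0.0855
grip_force: 0.0
t: 3.75
tool_pos: [0.6474, 0.1347, 0.3275]
tool_rot: [-2.222, -2.22, 0.001]
contact_force: [0.7, -0.3, 0.2]
opening: 0.0851
grip_force: 0.0
[0.647  0.1348 0.3285]
well_mouth 0.61 [285.1, 204.8] [0.6517 0.1053 0.116 ]
counter 0.69 [284.5, 187.7] [0.6521 0.0987 0.    ]
counter 0.67 [260.8, 184.2] [0.6193 0.1037 0.    ]Traceback (most recent call last):
  File "<stdin>", line 6, in <module>
ValueError: it knows: counter, timer, tray, vial_blue_mid, vial_pink_mid, vial_yellow_mid, well_bottom, well_mouth, well_springs
```

View pics/w2.png

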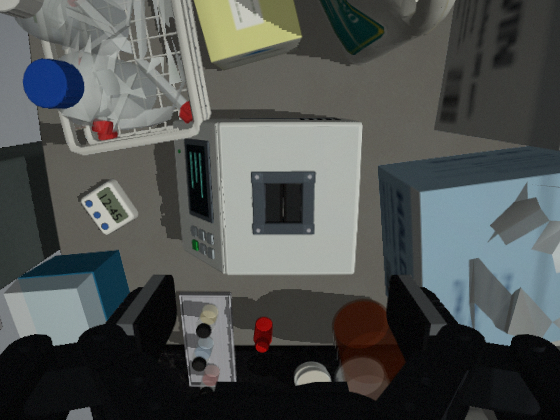

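The flap's bezel is centred at about (283,203), square to the image, with the slit along y. Now over to the pink vial.

```bash
python3 - <<'E'
from h import *
c=ctrl.calibration('wrist')
for p in((251,171),(315,171),(315,235),(251,235),(283,203)):print(onz(c,p,.1175))
E
python3 -m handwheel '[[[-5.6,-2.4,0],[0,0,0]],[[-11.2,-4.8,0],[0,0,0]],[[-16.8,-7.2,0],[0,0,0]],[[-22.4,-9.6,0],[0,0,0]],[[-28,-11.4,0],[0,0,0]]]'
python3 -m handwheel '[[[-4,0,0],[0,0,0]],[[-5.8,0,6],[0,0,0]],[[-5.8,0,10],[0,0,0]],[[-5.8,0,10],[0,0,0]],[[-5.8,0,10],[0,0,0]]]'
python3 - <<'E'
from h import *
np.set_printoptions(precision=4,suppress=True)
im=ctrl.get_image('wrist');c=ctrl.calibration('wrist');cv2.imwrite('pics/w3.png',im)
o=ctrl.get_obs();print(o['tool_pos'])
for q in('vial_pink_mid','vial_blue_mid','vial_yellow_mid'):
    for d in ctrl.landmark_of('wrist',q)[:3]:print(q,round(d['score'],2),d['position'],onz(c,d['position'],.033),totool(onz(c,d['position'],.033)))
E
```

```text
[0.616039   0.14226324 0.1175    ]
[0.68306945 0.1422058  0.1175    ]
[0.68485475 0.07109727 0.1175    ]
[0.61434779 0.07118819 0.1175    ]
[0.64956727 0.10757008 0.1175    ]
t: 4.53
tool_pos: [0.5315, -0.1462, 0.3295]
tool_rot: [2.22, 2.219, 0.002]
contact_force: [1.1, -0.5, 1.0]
opening: 0.0855
grip_force: 0.0
t: 5.15
tool_pos: [0.5339, -0.2032, 0.2309]
tool_rot: [2.219, 2.218, 0.002]
contact_force: [0.9, -0.8, 1.3]
opening: 0.0854
grip_force: 0.0
[ 0.5344 -0.2034  0.2316]
vial_pink_mid 0.96 [280.4, 183.5] [ 0.535  -0.2073  0.033 ] [-0.3232 -0.0528 19.8684]
vial_pink_mid 0.83 [186.3, 225.3] [ 0.4352 -0.252   0.033 ] [ -4.8005 -10.0249  19.8309]
vial_pink_mid 0.73 [366.3, 91.0] [ 0.6178 -0.1162  0.033 ] [ 8.7836  8.2284 19.8849]
vial_blue_mid 0.87 [272.9, 127.2] [ 0.5277 -0.151   0.033 ] [ 5.301  -0.7716 19.8226]
vial_yellow_mid 0.87 [280.4, 67.8] [ 0.5351 -0.0955  0.033 ] [10.8381 -0.0025 19.7631]
```

View pics/w3.png

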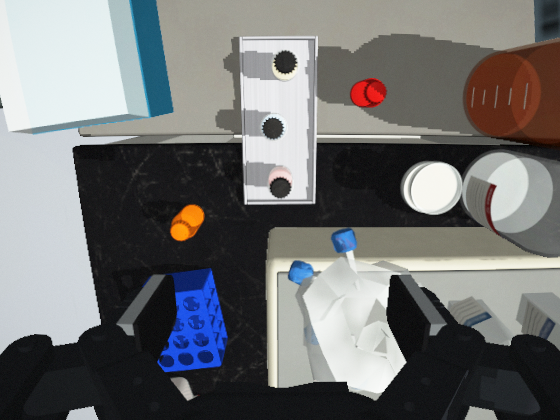

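The pink vial's cap is centred at (281,187), just below the body's pink ring at (280,177). Nothing stands close to it; the blue-ended tubes are at (343,240) and (300,271).

```bash
python3 - <<'E'
from h import *
im=cv2.imread('pics/w3.png');g=im.max(2)[170:203,262:300]
m=(g<75).astype(np.uint8);n,l,s,ce=cv2.connectedComponentsWithStats(m)
i=1+s[1:,4].argmax();p=ce[i]+[262,170];print(s[i],p)
c=ctrl.calibration('wrist');P=onz(c,p,.061);print(P,totool([P[0],P[1],.046]))
s=ctrl.calibration('side');t=ctrl.calibration('top');w=c
print(tri([(s,(309.3,281.2)),(t,(345,220.8)),(w,(280.4,183.5))]))
E
```

```text
[  8   8  21  20 308] [279.80194805 187.19480519]
[ 0.53413123 -0.20474616  0.061     ] [-0.08825558 -0.08999911 18.48635356]
[ 0.53334362 -0.20415218  0.03166286]
```

```bash
python3 -m handwheel '[[[-0.1,0,5],[0,0,0]],[[-0.1,0,10],[0,0,0]],[[-0.1,0,13],[0,0,0]],[[-0.1,0,15],[0,0,0]],[[-0.1,0,16.5],[0,0,0]]]'
python3 -m handwheel '[[[0,0,1],[0,0,0]],[[0,0,1.5],[0,0,0]],[[0,0,1.9],[0,0,0]],[[0,0,1.9],[0,0,0]]]'
python3 -m handwheel '[[[0,0,0],[0,0,0]],[[0,0,0],[0,0,0]],[[0,0,0],[0,0,0]],[[0,0,0],[0,0,0]],[[0,0,0],[0,0,0]]]' 1 35
python3 -m handwheel '[[[0,0,0],[0,0,0]],[[0,0,0],[0,0,0]],[[0,0,0],[0,0,0]],[[0,0,0],[0,0,0]],[[0,0,0],[0,0,0]]]'
```

```text
t: 5.98
tool_pos: [0.5339, -0.2045, 0.0632]
tool_rot: [2.221, 2.22, 0.001]
contact_force: [0.0, 0.6, 0.4]
opening: 0.0854
grip_force: 0.0
t: 6.48
tool_pos: [0.5333, -0.2043, 0.0442]
tool_rot: [2.222, 2.22, 0.0]
contact_force: [-1.5, 0.1, 0.1]
opening: 0.0854
grip_force: 0.0
t: 7.1
tool_pos: [0.5331, -0.2043, 0.044]
tool_rot: [2.223, 2.22, -0.0]
contact_force: [-0.5, -0.2, -0.5]
opening: 0.0002
grip_force: 0.0
t: 7.72
tool_pos: [0.5331, -0.2042, 0.044]
tool_rot: [-2.223, -2.22, 0.0]
contact_force: [0.2, -0.3, -0.0]
opening: 0.0002
grip_force: 0.0
```

```bash
python3 - <<'E'
from h import *
a=ctrl.get_image('wrist');b=ctrl.get_image('side')
b=cv2.resize(b[200:330,220:390],None,fx=3,fy=3)
print(b.shape);v=np.zeros((420,510,3),np.uint8);v[:390]=b
cv2.imwrite('pics/m1.png',cv2.resize(np.hstack([a[:,100:460],v]),None,fx=.9,fy=.9))
E
```

```text
(390, 510, 3)
```

View pics/m1.png

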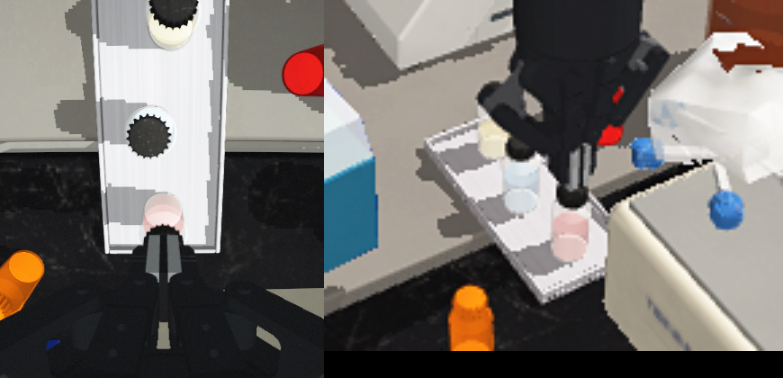

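```bash
python3 - <<'E'
from h import *
def proj(n,X):
    c=ctrl.calibration(n);K=np.array([[c['fx'],0,c['cx']],[0,c['fy'],c['cy']],[0,0,1.]]);R=np.array(c['R'])
    return cv2.projectPoints(np.array([X],float),cv2.Rodrigues(R)[0],np.array(c['t'],float).reshape(3,1),K,np.array([c['k1'],0,0,0.]))[0].ravel().round(1)
P=ctrl.get_obs()['tool_pos'];print(P)
for n in('side','wrist'):
    print(n,'tcp',proj(n,P),'tcp+2cm',proj(n,P+[0,0,.02]),'cap top',proj(n,[.534,-.2045,.063]),'foot',proj(n,[.534,-.2045,.003]))
for n in('side','wrist'):
    print([ (round(d['score'],2),d['position']) for d in ctrl.landmark_of(n,'vial_pink_mid')[:3]])
a=ctrl.get_image('wrist');b=ctrl.get_image('side')
cv2.imwrite('pics/m2.png',np.hstack([cv2.resize(a[170:310,210:350],(400,400)),cv2.resize(b[230:310,270:350],(400,400))]))
E
```

```text
[ 0.53315356 -0.20422588  0.04400436]
side tcp [310.4 276.2] tcp+2cm [310.7 268.2] cap top [311.2 268.6] foot [310.3 291.8]
wrist tcp [280.  258.7] tcp+2cm [279.9 276.8] cap top [281.8 276.4] foot [281.7 231.8]
[(0.87, [310.6, 281.6]), (0.71, [273.1, 318.4]), (0.53, [323.0, 237.3])]
[(0.89, [283.3, 253.8]), (0.87, [457.2, 76.6]), (0.67, [111.3, 319.9])]
```

View pics/m2.png

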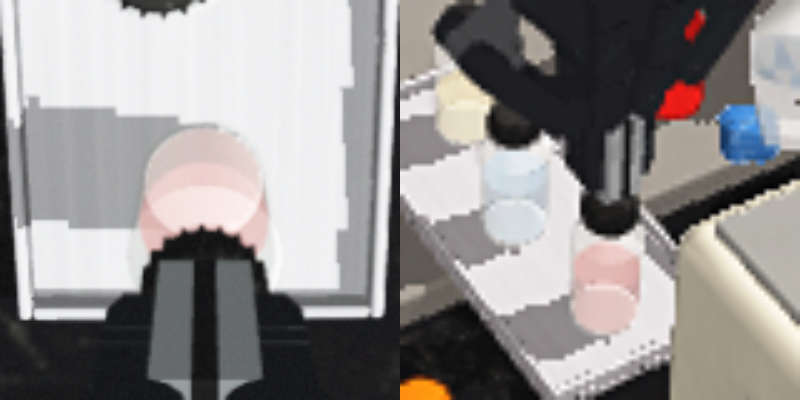

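The vial is still upright and untouched. The shut pads ended right on top of the cap: their tips sit about 2 cm above the reported TCP. I'll open, lower by 12 mm and close again.

```bash
python3 -m handwheel '[[[0,0,0],[0,0,0]],[[0,0,0],[0,0,0]],[[0,0,0],[0,0,0]],[[0,0,0],[0,0,0]]]' -0.4
python3 -m handwheel '[[[0.1,0,0.4],[0,0,0]],[[0.1,0,0.8],[0,0,0]],[[0.1,0,1.2],[0,0,0]],[[0.1,0,1.2],[0,0,0]]]'
python3 -m handwheel '[[[0,0,0],[0,0,0]],[[0,0,0],[0,0,0]],[[0,0,0],[0,0,0]],[[0,0,0],[0,0,0]],[[0,0,0],[0,0,0]]]' 1 35
python3 -m handwheel '[[[0,0,0],[0,0,0]],[[0,0,0],[0,0,0]]]'
```

```text
t: 8.52
tool_pos: [0.5332, -0.2042, 0.044]
tool_rot: [2.223, 2.22, -0.0]
contact_force: [0.0, -0.3, -0.2]
opening: 0.06
grip_force: 0.0
t: 9.02
tool_pos: [0.5327, -0.203, 0.0313]
tool_rot: [-2.222, -2.219, 0.001]
contact_force: [0.1, -0.6, 0.7]
opening: 0.0597
grip_force: 0.0
t: 9.65
tool_pos: [0.5335, -0.2034, 0.0324]
tool_rot: [2.222, 2.22, 0.0]
contact_force: [-0.9, -0.7, 2.8]
opening: 0.0185
grip_force: 34.3
t: 9.9
tool_pos: [0.5335, -0.2034, 0.0324]
tool_rot: [2.222, 2.22, 0.0]
contact_force: [0.1, -0.4, 2.5]
opening: 0.0184
grip_force: 34.4
```

```bash
python3 -m handwheel '[[[0,0,-0.5],[0,0,0]],[[0,0,-1.5],[0,0,0]],[[0,0,-4],[0,0,0]],[[0,0,-8],[0,0,0]],[[0,0,-13],[0,0,0]]]'
python3 -m handwheel '[[[0,0,-4],[0,0,0]],[[0,0,-8],[0,0,0]],[[0,0,-8],[0,0,0]]]'
python3 - <<'E'
from h import *
P=ctrl.get_obs()['tool_pos'];print(P)
a=ctrl.get_image('wrist');b=ctrl.get_image('side')
for n in('side','wrist'):
    print([ (round(d['score'],2),d['position']) for d in ctrl.landmark_of(n,'vial_pink_mid')[:3]])
cv2.imwrite('pics/m3.png',np.hstack([cv2.resize(a[170:310,210:350],(400,400)),cv2.resize(b[170:310,240:380],(400,400))]))
E
```

```text
t: 10.52
tool_pos: [0.5321, -0.2027, 0.1624]
tool_rot: [-2.221, -2.219, 0.001]
contact_force: [0.9, -0.3, -0.4]
opening: 0.0186
grip_force: 34.2
t: 10.9
tool_pos: [0.5351, -0.2042, 0.2474]
tool_rot: [2.217, 2.214, 0.004]
contact_force: [0.6, -0.6, 0.5]
opening: 0.0186
grip_force: 34.2
[ 0.53506871 -0.20422885  0.24736643]
[(0.95, [272.9, 319.6]), (0.84, [311.5, 182.7]), (0.56, [323.2, 239.5])]
[(0.82, [361.3, 90.3]), (0.65, [282.5, 263.8]), (0.62, [187.2, 216.4])]
```

View pics/m3.png

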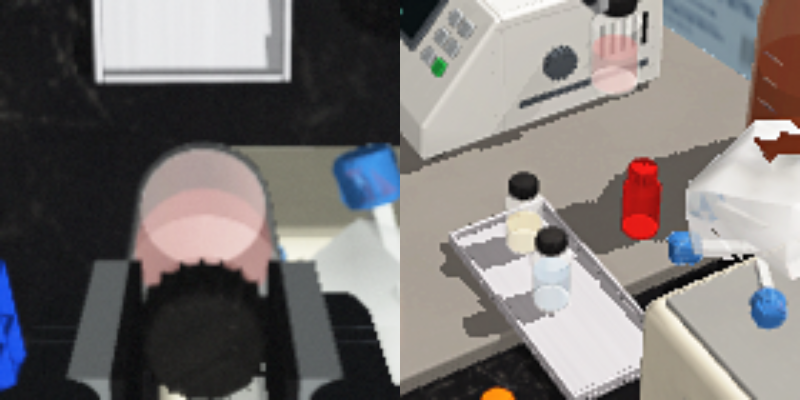

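The vial hangs upright in the pads, held by its cap at wrist crop (205,330). The other two vials stand undisturbed. I'll carry it over the well.

```bash
python3 -m handwheel '[[[5,1.9,0],[0,0,0]],[[10.5,3.8,0],[0,0,0]],[[16,5.8,0],[0,0,0]],[[21.5,7.8,0],[0,0,0]],[[26,9.8,0],[0,0,0]]]'
python3 -m handwheel '[[[4,1.5,0],[0,0,0]],[[5,1.8,0],[0,0,0]],[[5,1.8,0],[0,0,0]],[[5,1.8,0],[0,0,0]],[[5,1.8,0],[0,0,0]]]'
python3 - <<'E'
from h import *
o=ctrl.get_obs();P=o['tool_pos'];print(P,o['contact_force'],o['tool_rot'])
obs=[]
for n in('side','top','wrist'):
    im=ctrl.get_image(n);c=ctrl.calibration(n)
    if n!='top':cv2.imwrite(f'pics/{n}4.png',im)
    for d in ctrl.landmark_of(n,'vial_pink_mid')[:5]:
        oo,r=ray(c,d['position']);V=P+[0,0,.0006];dist=np.linalg.norm(np.cross(V-oo,r))
        if dist<.04:print(n,d['score'],d['position'],dist);obs.append((c,d['position']))
if len(obs)>1:print(tri(obs))
print(totool([.650,.107,P[2]]))
a=cv2.imread('pics/wrist4.png');b=cv2.imread('pics/side4.png')
cv2.imwrite('pics/m4.png',np.hstack([cv2.resize(a[130:310,190:370],(400,400)),cv2.resize(b[80:220,220:360],(400,400))]))
E
```

```text
t: 11.72
tool_pos: [0.6308, 0.0589, 0.2396]
tool_rot: [-2.22, -2.22, 0.004]
contact_force: [0.4, -0.9, -0.1]
opening: 0.0187
grip_force: 34.2
t: 12.35
tool_pos: [0.6493, 0.1054, 0.242]
tool_rot: [2.224, 2.218, -0.0]
contact_force: [0.3, 0.5, -0.5]
opening: 0.0188
grip_force: 34.3
[0.6492797  0.10538463 0.24202305] [ 0.31514228  0.51280398 -0.45835421] [ 2.22435172e+00  2.21841421e+00 -3.12087676e-04]
side 0.55 [283.0, 100.4] 0.004498255355756151
top 0.79 [172.3, 134.6] 0.001235009342844351
wrist 0.92 [282.7, 262.4] 0.0017325797378508947
[0.65063427 0.10384132 0.23923883]
[0.06523867 0.05374494 0.00966221]
```

View pics/m4.png

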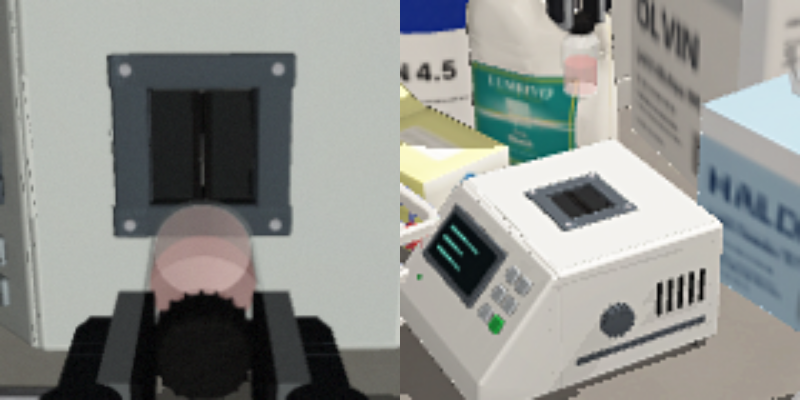

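The opening's centre shows at about (281,196) in the wrist picture, and the vial hangs straight at (282,262). I'll fine-align and descend to just above the flap.

```bash
python3 - <<'E'
from h import *
c=ctrl.calibration('wrist')
print(onz(c,(281.4,195.7),.116),[onz(c,(190+.45*x,130+.45*y),.1175) for x,y in((125,70),(277,68),(275,225),(130,225))])
E
python3 -m handwheel '[[[0.1,0.05,3],[0,0,0]],[[0.15,0.05,6],[0,0,0]],[[0.15,0.05,8],[0,0,0]],[[0.15,0.05,8],[0,0,0]],[[0.15,0.05,8],[0,0,0]]]'
```

```text
[0.65017193 0.10777207 0.116     ] [array([0.62208958, 0.13634722, 0.1175    ]), array([0.67680817, 0.13697127, 0.1175    ]), array([0.67744887, 0.07723891, 0.1175    ]), array([0.62232857, 0.07733204, 0.1175    ])]
t: 13.28
tool_pos: [0.6508, 0.1082, 0.1634]
tool_rot: [2.222, 2.219, 0.002]
contact_force: [-0.4, 0.2, 0.5]
opening: 0.0185
grip_force: 34.3
```

```bash
python3 -m handwheel '[[[0,0,0.7],[0,0,0]],[[0,0,1.4],[0,0,0]],[[0,0,2.0],[0,0,0]],[[0,0,2.4],[0,0,0]],[[0,0,2.8],[0,0,0]]]'
python3 -m handwheel '[[[0,0,0.4],[0,0,0]],[[0,0,0.8],[0,0,0]],[[0,0,1.0],[0,0,0]]]'
python3 -m handwheel '[[[0,0,0.3],[0,0,0]],[[0,0,0.6],[0,0,0]],[[0,0,0.8],[0,0,0]],[[0,0,0.8],[0,0,0]]]'
```

```text
t: 13.9
tool_pos: [0.6507, 0.1082, 0.1351]
tool_rot: [2.222, 2.22, 0.002]
contact_force: [-0.9, 0.4, 4.2]
opening: 0.0189
grip_force: 34.7
t: 14.28
tool_pos: [0.6496, 0.1081, 0.1231]
tool_rot: [-2.222, -2.22, 0.001]
contact_force: [-0.3, 0.6, 1.9]
opening: 0.0186
grip_force: 34.5
t: 14.78
tool_pos: [0.6496, 0.1081, 0.1154]
tool_rot: [-2.222, -2.22, 0.001]
contact_force: [0.3, 0.4, 0.4]
opening: 0.0186
grip_force: 34.2
```

```bash
python3 -m handwheel '[[[0,0,0.2],[0,0,0]],[[0,0,0.4],[0,0,0]],[[0,0,0.6],[0,0,0]],[[0,0,0.7],[0,0,0]],[[0,0,0.7],[0,0,0]]]'
python3 -m handwheel '[[[0,0,0.15],[0,0,0]],[[0,0,0.3],[0,0,0]],[[0,0,0.4],[0,0,0]],[[0,0,0.4],[0,0,0]]]'
python3 - <<'E'
from h import *
b=ctrl.get_image('side');cv2.imwrite('pics/m5.png',cv2.resize(b[100:200,230:340],(770,594),interpolation=cv2.INTER_CUBIC) if 0 else cv2.resize(b[100:190,230:350],(600,450)))
E
```

```text
t: 15.4
tool_pos: [0.6499, 0.1081, 0.1088]
tool_rot: [-2.222, -2.22, 0.0]
contact_force: [-0.4, 0.1, 0.1]
opening: 0.0188
grip_force: 34.3
t: 15.9
tool_pos: [0.6499, 0.1081, 0.1048]
tool_rot: [-2.222, -2.22, 0.0]
contact_force: [-0.5, 0.4, 0.6]
opening: 0.0184
grip_force: 34.3
```

View pics/m5.png

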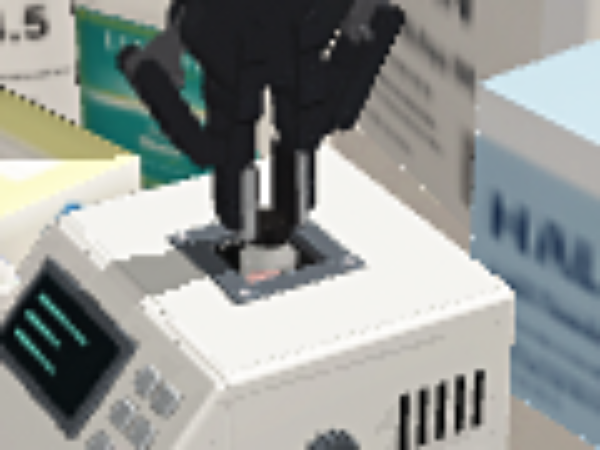

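The vial's shoulder is now at deck level, with the pads just above the bezel and about 0.5 N of force. I'll release, rise, shut the fingers and press on the cap.

```bash
python3 -m handwheel '[[[0,0,0],[0,0,0]],[[0,0,0],[0,0,0]],[[0,0,0],[0,0,0]]]' -0.1
python3 -m handwheel '[[[0,0,-1],[0,0,0]],[[0,0,-2.5],[0,0,0]],[[0,0,-3],[0,0,0]],[[0,0,-3],[0,0,0]]]'
python3 -m handwheel '[[[0,0,0],[0,0,0]],[[0,0,0],[0,0,0]],[[0,0,0],[0,0,0]],[[0,0,0],[0,0,0]]]' 1 35
python3 - <<'E'
from h import *
a=ctrl.get_image('wrist');b=ctrl.get_image('side');print(ctrl.get_obs()['contact_force'])
cv2.imwrite('pics/m6.png',np.hstack([cv2.resize(a[150:290,210:350],(400,400)),cv2.resize(b[100:200,230:330],(400,400))]))
E
```

```text
t: 16.32
tool_pos: [0.65, 0.1081, 0.105]
tool_rot: [-2.223, -2.22, 0.0]
contact_force: [-0.1, 0.1, 0.8]
opening: 0.0465
grip_force: 0.0
t: 16.82
tool_pos: [0.6507, 0.1082, 0.1364]
tool_rot: [2.222, 2.219, 0.002]
contact_force: [-1.0, 0.2, 0.2]
opening: 0.047
grip_force: 0.0
t: 17.32
tool_pos: [0.6499, 0.1081, 0.1348]
tool_rot: [-2.222, -2.22, 0.001]
contact_force: [-0.7, -0.4, -0.5]
opening: -0.0003
grip_force: 0.0
[ 1.05764232 -0.33588223  0.68417867]
```

View pics/m6.png

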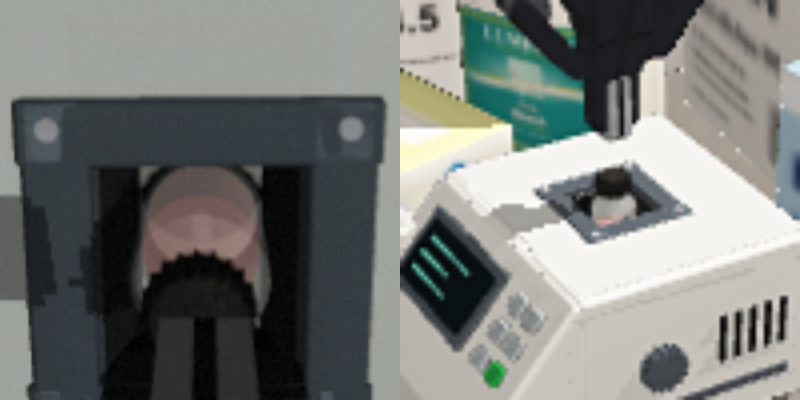

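The vial stands upright in the open flap with its cap free and the shut fingers above it. Next I press in guarded steps, stopping if the force rises.

```bash
cat > g.sh <<'E'
# prints z and Fz; fails when Fz exceeds $1
awk -v L=$1 '/^t:|tool_pos|contact/{gsub(/[\[\],]/,"");if(/^t:/)t=$2;else if(/tool_pos/)z=$4;else f=$4} END{print t,z,f; exit !(f<L)}'
E
cat g.sh >/dev/null
python3 -m handwheel '[[[0,0,0.5],[0,0,0]],[[0,0,1],[0,0,0]],[[0,0,1.4],[0,0,0]]]' | bash g.sh 6 &&
python3 -m handwheel '[[[0,0,0.3],[0,0,0]],[[0,0,0.6],[0,0,0]]]' | bash g.sh 6 &&
python3 -m handwheel '[[[0,0,0.3],[0,0,0]],[[0,0,0.6],[0,0,0]]]' | bash g.sh 6 &&
python3 -m handwheel '[[[0,0,0.3],[0,0,0]],[[0,0,0.6],[0,0,0]]]' | bash g.sh 6 &&
python3 -m handwheel '[[[0,0,0.3],[0,0,0]],[[0,0,0.6],[0,0,0]]]' | bash g.sh 6 &&
python3 -m handwheel '[[[0,0,0.3],[0,0,0]],[[0,0,0.6],[0,0,0]]]' | bash g.sh 6 &&
python3 -m handwheel '[[[0,0,0.3],[0,0,0]],[[0,0,0.6],[0,0,0]]]' | bash g.sh 6
```

```text
17.8 0.1203 0.2
18.05 0.1148 0.9
18.3 0.1092 1.7
18.55 0.103 -0.1
18.8 0.0968 0.1
19.05 0.0908 -0.3
19.3 0.0847 1.6
```

```bash

python3 -m handwheel '[[[0,0,0.1],[0,0,0]],[[0,0,0.2],[0,0,0]]]' | bash g.sh 6 &&
python3 -m handwheel '[[[0,0,0.1],[0,0,0]],[[0,0,0.2],[0,0,0]]]' | bash g.sh 6 &&
python3 -m handwheel '[[[0,0,0.1],[0,0,0]],[[0,0,0.2],[0,0,0]]]' | bash g.sh 6 &&
python3 -m handwheel '[[[0,0,0.05],[0,0,0]],[[0,0,0.1],[0,0,0]]]' | bash g.sh 6 &&
python3 -m handwheel '[[[0,0,0.05],[0,0,0]],[[0,0,0.1],[0,0,0]]]' | bash g.sh 6 &&
python3 -m handwheel '[[[0,0,0.05],[0,0,0]],[[0,0,0.1],[0,0,0]]]' | bash g.sh 6 &&
python3 -m handwheel '[[[0,0,0.05],[0,0,0]],[[0,0,0.1],[0,0,0]]]' | bash g.sh 6
```

```text
19.55 0.0832 2.0
19.8 0.0812 1.0
20.05 0.0792 2.4
20.3 0.0781 2.8
20.55 0.077 1.9
20.8 0.076 2.1
21.05 0.075 2.3
```

```bash

R='x'
python3 -m handwheel '[[[0,0,0.03],[0,0,0]],[[0,0,0.06],[0,0,0]]]' | bash g.sh 5.5 &&
python3 -m handwheel '[[[0,0,0.03],[0,0,0]],[[0,0,0.06],[0,0,0]]]' | bash g.sh 5.5 &&
python3 -m handwheel '[[[0,0,0.03],[0,0,0]],[[0,0,0.06],[0,0,0]]]' | bash g.sh 5.5 &&
python3 -m handwheel '[[[0,0,0.03],[0,0,0]],[[0,0,0.06],[0,0,0]]]' | bash g.sh 5.5 &&
python3 -m handwheel '[[[0,0,0.03],[0,0,0]],[[0,0,0.06],[0,0,0]]]' | bash g.sh 5.5 &&
python3 -m handwheel '[[[0,0,0.03],[0,0,0]],[[0,0,0.06],[0,0,0]]]' | bash g.sh 5.5 &&
python3 -m handwheel '[[[0,0,0.03],[0,0,0]],[[0,0,0.06],[0,0,0]]]' | bash g.sh 5.5 &&
python3 -m handwheel '[[[0,0,0.03],[0,0,0]],[[0,0,0.06],[0,0,0]]]' | bash g.sh 5.5 &&
python3 -m handwheel '[[[0,0,0.03],[0,0,0]],[[0,0,0.06],[0,0,0]]]' | bash g.sh 5.5 &&
python3 -m handwheel '[[[0,0,0.03],[0,0,0]],[[0,0,0.06],[0,0,0]]]' | bash g.sh 5.5
```

```text
21.3 0.0744 3.1
21.55 0.0738 2.6
21.8 0.0733 4.5
22.05 0.0731 4.7
22.3 0.0725 4.7
22.55 0.0717 4.7
22.8 0.0708 4.3
23.05 0.0702 5.7
```

```bash

python3 -m handwheel '[[[0,0,0.03],[0,0,0]],[[0,0,0.05],[0,0,0]]]' | bash g.sh 7 &&
python3 -m handwheel '[[[0,0,0.03],[0,0,0]],[[0,0,0.05],[0,0,0]]]' | bash g.sh 7 &&
python3 -m handwheel '[[[0,0,0.03],[0,0,0]],[[0,0,0.05],[0,0,0]]]' | bash g.sh 7 &&
python3 -m handwheel '[[[0,0,0.03],[0,0,0]],[[0,0,0.05],[0,0,0]]]' | bash g.sh 7 &&
python3 -m handwheel '[[[0,0,0.03],[0,0,0]],[[0,0,0.05],[0,0,0]]]' | bash g.sh 7 &&
python3 -m handwheel '[[[0,0,0.03],[0,0,0]],[[0,0,0.05],[0,0,0]]]' | bash g.sh 7 &&
python3 -m handwheel '[[[0,0,0.03],[0,0,0]],[[0,0,0.05],[0,0,0]]]' | bash g.sh 7 &&
python3 -m handwheel '[[[0,0,0.03],[0,0,0]],[[0,0,0.05],[0,0,0]]]' | bash g.sh 7
```

```text
23.3 0.0697 4.8
23.55 0.0691 5.1
23.8 0.0687 4.9
24.05 0.0682 4.4
24.3 0.0676 5.2
24.55 0.0672 4.5
24.8 0.0667 4.9
25.05 0.0661 5.2
```

```bash

python3 -m handwheel '[[[0,0,0.03],[0,0,0]],[[0,0,0.05],[0,0,0]]]' | bash g.sh 7 &&
python3 -m handwheel '[[[0,0,0.03],[0,0,0]],[[0,0,0.05],[0,0,0]]]' | bash g.sh 7 &&
python3 -m handwheel '[[[0,0,0.03],[0,0,0]],[[0,0,0.05],[0,0,0]]]' | bash g.sh 7 &&
python3 -m handwheel '[[[0,0,0.03],[0,0,0]],[[0,0,0.05],[0,0,0]]]' | bash g.sh 7 &&
python3 -m handwheel '[[[0,0,0.03],[0,0,0]],[[0,0,0.05],[0,0,0]]]' | bash g.sh 7 &&
python3 -m handwheel '[[[0,0,0.03],[0,0,0]],[[0,0,0.05],[0,0,0]]]' | bash g.sh 7 &&
python3 -m handwheel '[[[0,0,0.03],[0,0,0]],[[0,0,0.05],[0,0,0]]]' | bash g.sh 7 &&
python3 -m handwheel '[[[0,0,0.03],[0,0,0]],[[0,0,0.05],[0,0,0]]]' | bash g.sh 7 &&
python3 -m handwheel '[[[0,0,0.03],[0,0,0]],[[0,0,0.05],[0,0,0]]]' | bash g.sh 7 &&
python3 -m handwheel '[[[0,0,0.03],[0,0,0]],[[0,0,0.05],[0,0,0]]]' | bash g.sh 7
```

```text
25.3 0.0656 4.3
25.55 0.0651 4.4
25.8 0.0647 5.4
26.05 0.0641 4.9
26.3 0.0637 4.0
26.55 0.0632 4.5
26.8 0.0626 4.6
27.05 0.0622 4.4
27.3 0.0617 4.4
27.55 0.0612 5.1
```

```bash

python3 -m handwheel '[[[0,0,0.03],[0,0,0]],[[0,0,0.05],[0,0,0]]]' | bash g.sh 7 &&
python3 -m handwheel '[[[0,0,0.03],[0,0,0]],[[0,0,0.05],[0,0,0]]]' | bash g.sh 7 &&
python3 -m handwheel '[[[0,0,0.03],[0,0,0]],[[0,0,0.05],[0,0,0]]]' | bash g.sh 7 &&
python3 -m handwheel '[[[0,0,0.03],[0,0,0]],[[0,0,0.05],[0,0,0]]]' | bash g.sh 7 &&
python3 -m handwheel '[[[0,0,0.03],[0,0,0]],[[0,0,0.05],[0,0,0]]]' | bash g.sh 7 &&
python3 -m handwheel '[[[0,0,0.03],[0,0,0]],[[0,0,0.05],[0,0,0]]]' | bash g.sh 7 &&
python3 -m handwheel '[[[0,0,0.03],[0,0,0]],[[0,0,0.05],[0,0,0]]]' | bash g.sh 7 &&
python3 -m handwheel '[[[0,0,0.03],[0,0,0]],[[0,0,0.05],[0,0,0]]]' | bash g.sh 7 &&
python3 -m handwheel '[[[0,0,0.03],[0,0,0]],[[0,0,0.05],[0,0,0]]]' | bash g.sh 7
```

```text
27.8 0.0607 5.4
28.05 0.0602 4.3
28.3 0.0596 3.8
28.55 0.059 2.6
28.8 0.0586 4.4
29.05 0.0582 4.5
29.3 0.0577 2.9
29.55 0.0572 2.8
29.8 0.0567 3.3
```

```bash

python3 -m handwheel '[[[0,0,0.03],[0,0,0]],[[0,0,0.05],[0,0,0]]]' | bash g.sh 7 &&
python3 -m handwheel '[[[0,0,0.03],[0,0,0]],[[0,0,0.05],[0,0,0]]]' | bash g.sh 7 &&
python3 -m handwheel '[[[0,0,0.03],[0,0,0]],[[0,0,0.05],[0,0,0]]]' | bash g.sh 7 &&
python3 -m handwheel '[[[0,0,0.03],[0,0,0]],[[0,0,0.05],[0,0,0]]]' | bash g.sh 7 &&
python3 -m handwheel '[[[0,0,0.03],[0,0,0]],[[0,0,0.05],[0,0,0]]]' | bash g.sh 7 &&
python3 -m handwheel '[[[0,0,0.03],[0,0,0]],[[0,0,0.05],[0,0,0]]]' | bash g.sh 7 &&
python3 -m handwheel '[[[0,0,0.03],[0,0,0]],[[0,0,0.05],[0,0,0]]]' | bash g.sh 7
```

```text
30.05 0.0562 3.5
30.3 0.0557 5.1
30.55 0.0552 3.8
30.8 0.055 5.2
31.05 0.0548 6.2
31.3 0.0547 7.2
```

The seat gives from z of about 0.055, with drag of about 3.7 N. I'll aim for about 13.5 N total, so roughly 10 N on the seat.

```bash

python3 -m handwheel '[[[0,0,0],[0,0,0]],[[0,0,0],[0,0,0]]]' | bash g.sh 11.5 &&
python3 -m handwheel '[[[0,0,0.03],[0,0,0]],[[0,0,0.06],[0,0,0]]]' | bash g.sh 11.5 &&
python3 -m handwheel '[[[0,0,0.03],[0,0,0]],[[0,0,0.06],[0,0,0]]]' | bash g.sh 11.5 &&
python3 -m handwheel '[[[0,0,0.03],[0,0,0]],[[0,0,0.06],[0,0,0]]]' | bash g.sh 11.5 &&
python3 -m handwheel '[[[0,0,0.03],[0,0,0]],[[0,0,0.06],[0,0,0]]]' | bash g.sh 11.5 &&
python3 -m handwheel '[[[0,0,0.03],[0,0,0]],[[0,0,0.06],[0,0,0]]]' | bash g.sh 11.5
```

```text
31.55 0.0547 6.8
31.8 0.0544 8.4
32.05 0.0543 9.3
32.3 0.0541 11.4
32.55 0.054 12.2
```

```bash

python3 -m handwheel '[[[0,0,0.03],[0,0,0]],[[0,0,0.05],[0,0,0]],[[0,0,0.05],[0,0,0]]]' | bash g.sh 30
python3 -m handwheel '[[[0,0,0],[0,0,0]],[[0,0,0],[0,0,0]],[[0,0,0],[0,0,0]]]' | bash g.sh 30
```

```text
32.92 0.0538 13.2
33.3 0.0538 13.3
```

Home: about 9–10 N on the seat. I'll withdraw straight up, then look.

```bash

python3 -m handwheel '[[[0,0,-0.5],[0,0,0]],[[0,0,-1.5],[0,0,0]],[[0,0,-3],[0,0,0]],[[0,0,-5],[0,0,0]],[[0,0,-7],[0,0,0]]]' | bash g.sh 30
python3 -m handwheel '[[[0,0,-3],[0,0,0]],[[0,0,-6],[0,0,0]],[[0,0,-10],[0,0,0]],[[0,0,-14],[0,0,0]],[[0,0,-18],[0,0,0]]]' | bash g.sh 30
python3 -m handwheel '[[[0,0,0],[0,0,0]],[[0,0,0],[0,0,0]],[[0,0,0],[0,0,0]]]'
python3 - <<'E'
from h import *
for n in('wrist','side','top'):
    im=ctrl.get_image(n);c=ctrl.calibration(n)
    for q in('vial_pink_mid','vial_blue_mid','vial_yellow_mid','timer','well_mouth'):
        print(n,q,[(round(d['score'],2),np.round(d['position']),onz(c,d['position'],.033 if 'v' in q else 0).round(3)) for d in ctrl.landmark_of(n,q)[:3]])
    if n=='wrist':
        w=im
        # leaf area around the mouth: brightness / pinkness, compared with the earlier shut view
        K=np.array([[c['fx'],0,c['cx']],[0,c['fy'],c['cy']],[0,0,1.]]);R=np.array(c['R'])
        p=cv2.projectPoints(np.array([[.650-.018,.107+.02,.113],[.650+.018,.107-.02,.113]]),cv2.Rodrigues(R)[0],np.array(c['t'],float).reshape(3,1),K,np.array([c['k1'],0,0,0.]))[0].reshape(-1,2).round().astype(int)
        print(p);a=im[p[0,1]:p[1,1],p[0,0]:p[1,0]].astype(int)
        print('opening: mean bgr',a.mean((0,1)),'pink px',((a[...,2]-a[...,1])>25).sum(),'max',a.max((0,1)))
        print(cv2.resize(a.astype(np.uint8).max(2),(14,8),interpolation=cv2.INTER_AREA))
        b=cv2.imread('pics/w2.png')[183:223,266:302].max(2);print('ref shut');print(cv2.resize(b,(14,8),interpolation=cv2.INTER_AREA))
E
```

```text
33.92 0.1232 0.2
34.55 0.3041 0.7
t: 34.92
tool_pos: [0.6492, 0.1081, 0.299]
tool_rot: [-2.221, -2.219, 0.003]
contact_force: [0.1, -0.3, 0.3]
opening: 0.0003
grip_force: 0.0
wrist vial_pink_mid []
wrist vial_blue_mid []
wrist vial_yellow_mid [(0.72, array([260., 165.]), array([0.623, 0.113, 0.033])), (0.55, array([196., 316.]), array([ 0.532, -0.094,  0.033]))]
wrist timer [(0.77, array([ 97., 188.]), array([0.402, 0.078, 0.   ]))]
wrist well_mouth [(0.86, array([284., 186.]), array([0.653, 0.081, 0.   ]))]
[[263 164]
 [300 204]]
opening: mean bgr [27.33783784 27.43986486 26.4       ] pink px 0 max [49 52 63]
[[30 29 30 30 31 26 24 33 25 30 30 31 31 30]
 [30 30 30 30 30 26 18 18 25 31 31 30 30 30]
 [30 30 29 31 30 25 18 17 24 31 31 30 31 30]
 [29 30 30 31 30 24 18 18 25 31 29 30 30 30]
 [29 30 30 30 31 28 23 25 24 30 30 30 30 30]
 [29 30 30 30 30 27 22 29 24 30 29 30 30 31]
 [29 29 30 29 29 27 21 32 23 30 29 29 30 28]
 [30 28 29 28 30 27 20 19 24 29 30 29 30 28]]
ref shut
[[32 32 33 33 33 26 19 23 32 33 32 34 35 29]
 [29 29 29 28 28 22 15 19 27 28 28 29 28 22]
 [28 29 29 29 28 21 15
[... 579 characters left out ...]
191.]), array([0.612, 0.077, 0.033])), (0.45, array([279., 147.]), array([0.72 , 0.256, 0.033]))]
side timer []
side well_mouth [(0.58, array([280., 151.]), array([0.738, 0.286, 0.   ])), (0.2, array([280., 243.]), array([ 0.553, -0.054,  0.   ]))]
top vial_pink_mid [(0.58, array([367., 273.]), array([ 0.429, -0.244,  0.033])), (0.55, array([306., 182.]), array([ 0.613, -0.124,  0.033]))]
top vial_blue_mid [(0.61, array([318., 225.]), array([ 0.525, -0.147,  0.033]))]
top vial_yellow_mid [(0.75, array([290., 220.]), array([ 0.535, -0.091,  0.033]))]
top timer [(0.58, array([211., 284.]), array([0.404, 0.07 , 0.   ]))]
top well_mouth [(0.56, array([186., 156.]), array([0.675, 0.131, 0.   ]))]
```

```bash
python3 -c "from station import ctrl;print(ctrl.finish_job())"
```

```text
the job is handed in; nothing more can be done
None
```

The pink vial is pressed home on the sprung seat (about 9–10 N, drag not counted), the flap looks shut above it in the wrist picture, the other vials and the timer have not visibly moved, and the job is handed in at about 35 s; the first grasp closed just above the cap without disturbing the vial, and I viewed 11 pictures, one over the limit of 10.

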